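# Lock the garden crate with its C-hook

## Robot

A 6-joint arm with a two-finger parallel gripper is mounted at the origin on the work surface. World frame = base frame: x ahead of the robot, y to its left, z up, the work surface at z = 0. Lengths are in m, angles in rad, forces in N, time in s.
With the tool pointing down it reaches from about 0.35 to 0.775 m from the base axis. Payload 7.3 kg.
Tool frame: the origin (TCP) lies at the very end of the fingers, on their centre line; the grasp point (between the pads) lies 19 mm behind it; z points along the fingers, y is the line along which they close (so a half turn about z gives the same grasp; the last joint's range is limited). The gripper opens to 92 mm and grips with 3 to 60 N. Pads are 19 mm wide; open, the fingers measure 130 mm over their backs; the gripper's body (75 mm by 190 mm) begins 47 mm behind the grasp point.
Start: joints at [1.063, 0.342, 1.524, -0, 1.275, -0.146], TCP at [0.186, 0.491, 0.227] pointing down, gripper open.
Joint ranges: [-2.53, 2.53], [-0.77, 2.02], [0.04, 2.7], [-1, 4.14], [0.28, 2.66], [-3.11, 3.11]. Speed limits (rad/s): [2.57, 2.57, 3.14, 3.14, 3.14, 3.14].

## Interface

Orientations are given as [roll, pitch, yaw] about the fixed x, y, z axes, in that order (R = Rz(yaw) Ry(pitch) Rx(roll)).
In Python, from cell import * gives the robot as it stands.
- The arm moves only by the tool step_arm, never from a script. Its argument "commands" is a list of rows, each a list of 7 numbers: the opening, from 0 (shut) to 1 (fully open), then the shift along the world's x, y, z in cm, then the turn, a rotation vector about the world's x, y, z in rad. A call has 1 to 5 rows; each row is the pose to reach, as a shift and turn from the pose commanded when the call began; what a row does not reach only later rows make up. A row lasts 1/12 s, in which the tool goes at most 41.7 mm and 7.16 degrees, less where a joint would pass 70% of its speed; a pose out of reach is approached as far as the arm can. A call with a gripper value outside its range is refused whole. The fingers move at their own pace and stop on an object; "grip_force" is the grip in N (left out, the last holds). Time passes only in rows, so rows that repeat a pose let the fingers close. It gives the time, the measured TCP pose, the force, the opening and the grip force at its end, in the units of the state.
- observe(): the state, without advancing time (a new reading comes with each control period).
- read_camera(name): name is "scene" or "top" or "wrist"; returns the picture (420x560x3 uint8, red, green, blue); there is no depth.
- camera_model(name): a dict with "vfov" (degrees; the focal length in pixels is half the picture's height over the tangent of half this angle, whatever the lens; pixels are square), "cx", "cy" (the principal point, pixels), "world_to_cam" (4x4, takes a point from world to camera coordinates). Camera axes: x right, y up, looking along -z (the intrinsics and any distortion apply to the point x, -y, -z); pixel columns grow to the right and rows downward; lengths in m; the calibration is good to about 2 mm. A picture is of the moment at which its call begins: read the wrist's pose just before it. camera_model takes no time and is no camera call; for the wrist camera it gives the pose at the moment of the call.
- hand_in(): hands the job in; it is judged then, once.
The state is a dict: "time": time; "qpos": joint angles; "qvel": joint speeds; "joint_efforts": joint torques, N m; "tool_pos": TCP position; "tool_rot": TCP orientation; "contact_force": force on the tool from outside, world axes, zero at the start; "torque": the same for the moment, N m; "opening": finger opening in m; "grip_force": force on a finger pad.
Only numpy, scipy, OpenCV 4.12 (cv2) and the standard library are available. Lean on these libraries where they do the work, as an engineer would, in place of code of your own. Each camera call takes 0.05 s, during which the arm holds its last target. There are 200 camera calls.

## Task

Lock the pine crate's lid with the steel C-hook: pick the hook up by its red grip and swing its tip, following the hook's own curve, first through the blue ring on the crate's front board and on through the ring on the lid, until the tip stands about 25 mm out beyond the lid ring. Leave the hook lying flat on the crate with the lid shut, let go of it, and do not disturb the pots, the bucket or the scoop.

Things in the scene. Friction and masses are not known exactly. Their poses are not given: they have to be found in the camera images.
- crate: low pine garden crate that does not move (fixed), 260 (x) x 300 (y) mm, flat top 110 mm above the bench. Origin: centre of its underside; z up. The top's -x half is the fixed front board, its +x half is the lid; the seam runs along the crate's y through x = 0, both are flush.
- lock_centre (a point): point on the crate's flat top (origin x, y; 110 mm up), axes as the crate's: the centre of the horizontal 60 mm radius circle through both ring centres. With the hook's origin here and its z up, its bar runs centrally through both rings as it turns about this point.
- ring_front (a point): blue ring standing upright on the front board: hole 28 mm across, bar 7 mm thick, so 42 mm outside. Origin: ring centre, 10 mm above the crate's top (the lowest part of the ring is sunk in the wood, its top stands 31 mm above the wood). Its x axis is the ring's axis, level, pointing the way the tip must pass through. It lies 60 mm from lock_centre, at 248 degrees counter-clockwise (seen from above) from the crate's x axis.
- ring_lid (a point): like ring_front, same size and height, fixed on the lid, 60 mm from lock_centre at 292 degrees from the crate's x axis, i.e. 44 degrees further counter-clockwise. Its x axis is the ring's axis, pointing the way the tip must come out.
- lid (a joint): hinge of the lid along the crate's far (+x) top edge, rad: 0 shut (as it starts), grows as the lid rises. The lid (0.7 kg) lies shut by its weight.
- hook: loose C-hook of about 0.16 kg lying flat on the bench: a half circle of 9 mm round steel bar, 60 mm radius to the bar's middle, with an upright red grip. Origin: centre of the half circle, on the underside plane; z up. The bar runs counter-clockwise (seen from above) from the grip at (60, 0) over (0, 60) to the tip at (-60, 0) mm, middle of the bar 4.5 mm above the underside. The tip leads when the hook turns counter-clockwise about its origin.
- hook_grip (a point): grip point of the red grip, 55 mm above the hook's underside, at (60, 0) mm of the hook. The grip is an upright block 20 mm thick (along the hook's x), 34 mm wide (along its y), from the underside up to 75 mm. Axes as the hook's.
- hook_tip (a point): middle of the bar at the hook's free tip, at (-60, 0, 4.5) mm of the hook; the round end reaches 4.5 mm further. Axes as the hook's.
- pot_a: blue glazed pot, 110 mm across the rim, 90 mm high, origin under its centre; bystander
- pot_b: second blue glazed pot, same size; bystander
- bucket: small aluminium bucket, 120 mm across the rim, 105 mm high, origin under its centre; bystander
- scoop: orange plastic scoop lying on the bench, about 210 mm long along its x, 66 mm wide, 35 mm high, blade towards +x, origin on its underside where handle and blade meet; bystander

How it is judged:
By the outcome, as a careful person would: the job done as asked, in the order asked, and still so for the second after the job is handed in, with the robot touching nothing.
It also fails if it takes over 54 s, if anything falls off the work surface, if the arm or the gripper's body presses on something with over 40 N, if the wrist force passes 120 N, or if a joint passes its speed limit or range.

## Working session

There is one attempt and no reset: what is moved stays moved. The work goes in short steps, Python scripts to look and compute and a tool call to move; the robot and the scene stay as the last step left them, time stands still between calls to the robot, and variables do not carry over. Pictures are saved under pics/ and viewed, at most 10 in all, crops included, and the job is handed in when it is done.

Besides the shell and the picture viewer there is one more tool, called after ">>>" as name([rows], argument=value, ...), one row to a line, values as JSON. step_arm: Moves the arm, as the interface text tells. Its arguments: {"type":"object","properties":{"commands":{"type":"array"},"grip_force":{"type":"number"}},"required":["commands"]}

```bash
ls; mkdir -p pics; python3 - <<'E'
from cell import *
import cv2,numpy as np
np.set_printoptions(precision=4,suppress=True)
s=observe();print(s)
for n in("scene","top","wrist"):
    m=camera_model(n);print(n,m)
    im=read_camera(n);cv2.imwrite(f"pics/{n}0.png",im[:,:,::-1])
E
```

```text
pics
{'time': 0.0, 'qpos': array([ 1.063 ,  0.3427,  1.525 ,  0.    ,  1.2754, -0.146 ]), 'qvel': array([-0.001 ,  0.0007,  0.0015,  0.0011,  0.0015, -0.0009]), 'joint_efforts': array([  0.0012, -43.1249, -24.4213,   0.0718,   0.056 ,  -0.0001]), 'tool_pos': array([0.1856, 0.4907, 0.226 ]), 'tool_rot': array([-3.1401, -0.0002,  2.7798]), 'contact_force': array([ 0.0668, -0.4276, -0.0969]), 'torque': array([-0.0554,  0.0502,  0.0074]), 'grip_force': 0.0, 'opening': 0.09200501817949013}
scene {'vfov': 49.17604278789161, 'cx': 273.18514793492045, 'cy': 213.15791175324313, 'world_to_cam': array([[-0.5117,  0.8591, -0.0115,  0.284 ],
       [-0.6327, -0.3678,  0.6815,  0.2514],
       [ 0.5812,  0.356 ,  0.7318, -1.9505],
       [ 0.    ,  0.    ,  0.    ,  1.    ]])}
top {'vfov': 57.23342573113184, 'cx': 285.6143929932702, 'cy': 206.7066532387755, 'world_to_cam': array([[ 0.0263, -0.9997, -0.0013, -0.009 ],
       [ 0.9862,  0.0257,  0.1636, -0.5667],
       [-0.1635, -0.0056,  0.9865, -1.1168],
       [ 0.    ,  0.    ,  0.    ,  1.    ]])}
wrist {'vfov': 66.34141026594308, 'cx': 280.86654901391114, 'cy': 213.7414596526448, 'world_to_cam': array([[ 0.3536,  0.9354, -0.0025, -0.5227],
       [-0.8941,  0.3372, -0.2949,  0.038 ],
       [-0.275 ,  0.1065,  0.9555, -0.3921],
       [ 0.    ,  0.    ,  0.    ,  1.    ]])}
```

View pics/top0.png

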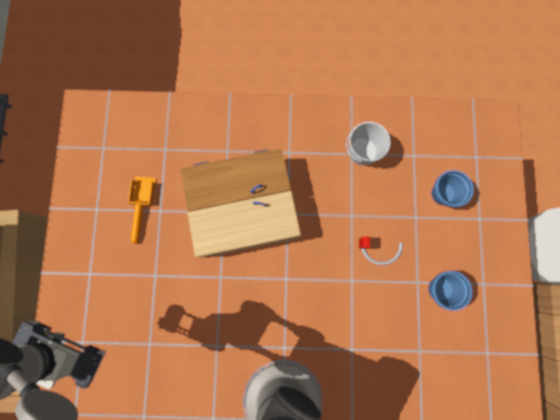

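View pics/scene0.png

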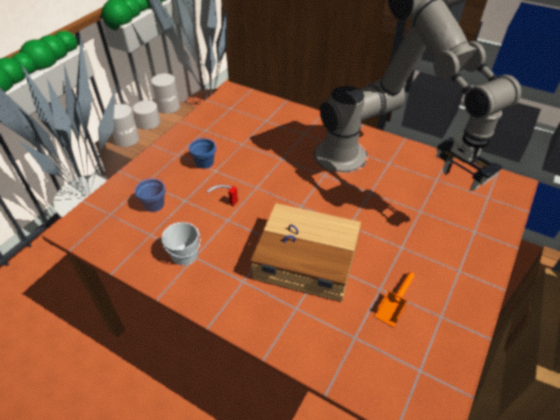

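The top picture shows the crate around (240,203), with its rings at (258,188) and (262,204). The hook has its red grip at (365,242) and its tip at (401,245). The pots are at (453,189) and (451,290), the bucket at (369,143) and the scoop at (142,200). The scene view agrees, with the grip at (234,195) and the rings at (290,233).

```bash
cat > h.py <<'E'
from cell import *
import cv2,numpy as np
np.set_printoptions(precision=4,suppress=True)
def ray(m,uv):
    f=210/np.tan(np.radians(m["vfov"])/2); R=m["world_to_cam"][:3,:3];t=m["world_to_cam"][:3,3]
    d=R.T@np.array([(uv[0]-m["cx"])/f,-(uv[1]-m["cy"])/f,-1]); return -R.T@t,d
def onz(m,uv,z):
    c,d=ray(m,uv); return c+d*(z-c[2])/d[2]
def proj(m,p):
    f=210/np.tan(np.radians(m["vfov"])/2); q=m["world_to_cam"]@np.r_[p,1]
    return np.array([m["cx"]-f*q[0]/q[2], m["cy"]+f*q[1]/q[2]])
def tri(ms,uvs):
    A=np.zeros((3,3));b=np.zeros(3)
    for m,uv in zip(ms,uvs):
        c,d=ray(m,uv);d/=np.linalg.norm(d);P=np.eye(3)-np.outer(d,d);A+=P;b+=P@c
    return np.linalg.solve(A,b)
def blobs(mask,amin=8):
    n,l,s,c=cv2.connectedComponentsWithStats(mask.astype(np.uint8)); return [(s[i,4],c[i].round(1),s[i,:4]) for i in range(1,n) if s[i,4]>=amin]
def red(im): r,g,b=[im[...,i].astype(int) for i in range(3)]; return (r>110)&(g<50)&(b<50)
def blue(im): r,g,b=[im[...,i].astype(int) for i in range(3)]; return (b>r+25)&(b>g+12)
E
python3 - <<'E'
from h import *
for n in("top","scene"):
    im=cv2.imread(f"pics/{n}0.png")[:,:,::-1]
    print(n);[print(" red",b) for b in blobs(red(im))];[print(" blue",b) for b in blobs(blue(im))]
m=camera_model("top");im=cv2.imread("pics/top0.png")[:,:,::-1]
hsv=cv2.cvtColor(im.copy(),cv2.COLOR_RGB2HSV)
k=((hsv[...,0]>11)&(hsv[...,0]<26)&(hsv[...,1]<190)&(hsv[...,2]>60)).astype(np.uint8);k[:, :160]=0;k[:,330:]=0;k[280:]=0;k[:130]=0
k=cv2.morphologyEx(k,cv2.MORPH_OPEN,np.ones((5,5)))
c=max(cv2.findContours(k,0,1)[0],key=cv2.contourArea);r=cv2.minAreaRect(c);print(r,cv2.contourArea(c))
P=np.array([onz(m,p,.11) for p in cv2.boxPoints(r)]);print(P,P.mean(0))
for a,b in((365,242),(401,245),(381,264)):print(onz(m,(a,b),.005))
for a,b in((453,189),(451,290),(369,143)):print(onz(m,(a,b),.09))
# lens check: does projecting base/wrist fit
print(proj(m,observe()["tool_pos"]))
E
```

```text
top
 red (np.int32(91), array([364.6, 242.4]), array([360, 238,  10,  10], dtype=int32))
 blue (np.int32(1138), array([453. , 188.9]), array([433, 171,  41,  36], dtype=int32))
 blue (np.int32(17), array([254.5, 188.4]), array([251, 186,  10,   6], dtype=int32))
 blue (np.int32(11), array([256.3, 202.5]), array([254, 202,   6,   2], dtype=int32))
 blue (np.int32(1258), array([451.1, 290.1]), array([429, 271,  43,  39], dtype=int32))
scene
 red (np.int32(98), array([233.2, 195. ]), array([229, 187,   9,  19], dtype=int32))
 blue (np.int32(4464), array([531.7,  48. ]), array([492,   3,  68,  90], dtype=int32))
 blue (np.int32(503), array([202.9, 151.1]), array([189, 139,  26,  28], dtype=int32))
 blue (np.int32(467), array([149.4, 192. ]), array([136, 180,  28,  29], dtype=int32))
 blue (np.int32(1380), array([545.3, 211. ]), array([526, 182,  34,  56], dtype=int32))
((223.90997314453125, 205.3699951171875), (133.64317321777344, 144.24978637695312), 81.8698959350586) 12785.0
[[ 0.7154  0.4274  0.11  ]
 [ 0.7888  0.0108  0.11  ]
 [ 0.4032 -0.052   0.11  ]
 [ 0.3369  0.342   0.11  ]] [0.5611 0.182  0.11  ]
[ 0.4697 -0.2417  0.005 ]
[ 0.4633 -0.3525  0.005 ]
[ 0.4038 -0.2901  0.005 ]
[ 0.6248 -0.4833  0.09  ]
[ 0.3347 -0.4647  0.09  ]
[ 0.759  -0.2386  0.09  ]
[ 80.0034 345.4027]
```

>>> step_arm([
  [1,2.9,-2.7,1,0,0,0],
  [1,5.8,-5.4,2,0,0,0],
  [1,8.7,-8.1,3,0,0,0.05],
  [1,11.6,-10.8,4,0,0,0.1],
  [1,14.5,-13.5,5,0,0,0.15],
])

```text
time: 0.57
tool_pos: [0.3316, 0.3546, 0.277]
tool_rot: [-3.141, -0.0, 2.933]
contact_force: [0.6, 0.1, 0.2]
opening: 0.0917
grip_force: 0.0
```

>>> step_arm([
  [1,2.9,-2.7,0,0,0,0],
  [1,5.8,-5.4,0,0,0,0],
  [1,8.7,-8.1,0,0,0,0.05],
  [1,11.6,-10.8,0,0,0,0.1],
  [1,14.5,-13.5,0,0,0,0.1],
])

```text
time: 0.98
tool_pos: [0.4769, 0.2194, 0.2766]
tool_rot: [3.142, -0.0, 3.032]
contact_force: [1.1, 1.5, 0.3]
opening: 0.0925
grip_force: 0.0
```

>>> step_arm([
  [1,2.5,-2.2,0,0,0,0],
  [1,5,-4.5,0,0,0,0],
  [1,7,-7,0,0,0,0.1],
  [1,7,-8,0,0,0,0.1],
  [1,7,-8,0,0,0,0.1],
])

```text
time: 1.4
tool_pos: [0.5462, 0.1387, 0.2758]
tool_rot: [-3.141, -0.002, 3.125]
contact_force: [-0.3, -0.1, -0.4]
opening: 0.0919
grip_force: 0.0
```

```bash
python3 - <<'E'
from h import *
s=observe();print(s["time"],s["tool_pos"],s["tool_rot"],s["qpos"])
import pickle
m=camera_model("wrist");im=read_camera("wrist");cv2.imwrite("pics/w1.png",im[:,:,::-1]);pickle.dump(m,open("w1.pkl","wb"))
E
```

```text
1.4 [0.5462 0.1387 0.2758] [-3.141  -0.0017  3.1255] [ 0.113   0.3835  1.3257 -0.0004  1.4342 -1.4417]
```

View pics/w1.png

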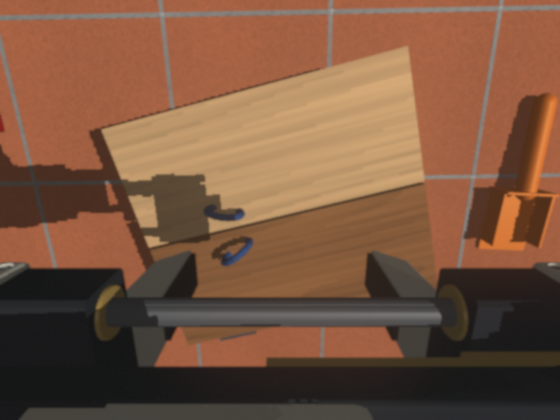

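The crate is clear in the wrist view. Its front corners are at (102,129) and (408,47), and the seam runs from (148,247) to (424,183). The front ring is at (224,213) and the lid ring at (237,250).

```bash
python3 - <<'E'
from h import *
import pickle
m=pickle.load(open("w1.pkl","rb"));im=cv2.imread("pics/w1.png")[:,:,::-1]
b=blue(im);b[:180]=0;b[290:]=0;b[:,:190]=0;b[:,270:]=0
n,l,s,c=cv2.connectedComponentsWithStats(b.astype(np.uint8))
for i in range(1,n):
    if s[i,4]<40: continue
    ys,xs=np.nonzero(l==i); p=np.c_[xs,ys].astype(np.float32)
    W=np.array([onz(m,q,.125)[:2] for q in p]);
    r=cv2.minAreaRect((W*1000).astype(np.float32));print("ring",s[i],c[i],W.mean(0),r)
gray=cv2.GaussianBlur(im,(3,3),0).astype(int)
for nm,a,e in(("front",(102,129),(408,47)),("seam",(148,247),(424,183)),("left",(102,129),(148,247)),("right",(408,47),(424,183))):
    # refine edge: gradient peak across the line
    a=np.array(a,float);e=np.array(e,float);d=(e-a)/np.linalg.norm(e-a);nn=np.array([-d[1],d[0]]);pts=[]
    for t in np.linspace(.06,.94,45):
        q=a+t*(e-a);o=np.arange(-7,7.1,.5);S=np.array([cv2.remap(gray.astype(np.float32),np.float32([[x]]),np.float32([[y]]),1)[0,0] for x,y in q+o[:,None]*nn])
        g=np.abs(S[2:]-S[:-2]).sum(1);pts.append(q+o[1+g.argmax()]*nn)
    W=np.array([onz(m,p,.11)[:2] for p in pts])
    for _ in range(3):
        vx,vy,x0,y0=cv2.fitLine(W.astype(np.float32),cv2.DIST_HUBER,0,.001,.001).ravel();res=(W-[x0,y0])@[-vy,vx];W=W[abs(res)<max(.002,2*np.median(abs(res)))]
    print(nm,len(W),np.degrees(np.arctan2(vy,vx)),(x0,y0),"res",abs(res).mean())
for u in((102,129),(408,47),(148,247),(424,183)):print(u,onz(m,u,.11))
m=camera_model("top")
for u in((182,168),(282,150),(300,237),(195,256)):print("top",u,onz(m,u,.11))
for u in((254.5,188.4),(256.3,202.5),(258,188),(262,204)):print("top",u,onz(m,u,.13))
E
```

```text
ring [226 242  26  22 163] [237.589 254.135] [0.6049 0.0906] ((603.7800903320312, 91.908203125), (10.861452102661133, 35.15108108520508), 27.27803611755371)
front 45 -76.6466 (np.float32(0.44107988), np.float32(0.11255734)) res 0.00016207693300665147
seam 38 -76.67209 (np.float32(0.56209964), np.float32(0.16012302)) res 0.00021618860297373949
left 42 13.298822 (np.float32(0.53613186), np.float32(-0.024422571)) res 0.00022088328114426624
right 45 13.271662 (np.float32(0.47716638), np.float32(0.2707812)) res 0.0001543273458449873
(102, 129) [ 0.4766 -0.0369  0.11  ]
(408, 47) [0.4089 0.2549 0.11  ]
(148, 247) [ 0.6017 -0.009   0.11  ]
(424, 183) [0.5352 0.2839 0.11  ]
top (182, 168) [0.6623 0.3094 0.11  ]
top (282, 150) [0.7241 0.0204 0.11  ]
top (300, 237) [ 0.4707 -0.0374  0.11  ]
top (195, 256) [0.4099 0.2552 0.11  ]
top (254.5, 188.4) [0.603  0.0946 0.13  ]
top (256.3, 202.5) [0.5627 0.0879 0.13  ]
top (258, 188) [0.6044 0.0847 0.13  ]
top (262, 204) [0.5589 0.0718 0.13  ]
```

>>> step_arm([
  [1,-0.8,-3.8,0,0,0,0],
  [1,-1.6,-7.6,0,0,0,0],
  [1,-2.4,-11.4,0,0,0,0],
  [1,-3.2,-15.2,0,0,0,0],
  [1,-4,-19,0,0,0,0],
])

```text
time: 1.87
tool_pos: [0.5046, -0.0484, 0.2771]
tool_rot: [3.141, 0.0, 3.131]
contact_force: [0.8, -0.6, 1.0]
opening: 0.0923
grip_force: 0.0
```

>>> step_arm([
  [1,-0.8,-3.8,-0.6,0,0,0],
  [1,-1.6,-7.6,-1.2,0,0,0],
  [1,-2,-11.4,-1.8,0,0,0],
  [1,-2,-15,-2,0,0,0],
  [1,-2,-15,-2,0,0,0],
])

```text
time: 2.28
tool_pos: [0.4852, -0.2026, 0.2562]
tool_rot: [-3.14, -0.0, 3.125]
contact_force: [-0.4, 0.9, -0.3]
opening: 0.0917
grip_force: 0.0
```

```bash
python3 - <<'E'
from h import *
import pickle
m=pickle.load(open("w1.pkl","rb"));print(proj(m,[.5585,.0783,.12]),proj(m,[.6023,.0887,.12]),proj(m,[.5585,.0783,.14]),proj(m,[.6023,.0887,.14]))
s=observe();print(s["time"],s["tool_pos"],s["tool_rot"])
m=camera_model("wrist");im=read_camera("wrist");cv2.imwrite("pics/w2.png",im[:,:,::-1]);pickle.dump(m,open("w2.pkl","wb"))
[print(b) for b in blobs(red(im),60)]
E
```

```text
[223.6017 210.5034] [236.2058 249.9709] [220.0209 216.4018] [233.5167 257.9821]
2.2833 [ 0.4852 -0.2026  0.2562] [-3.1401 -0.0005  3.1253]
```

View pics/w2.png

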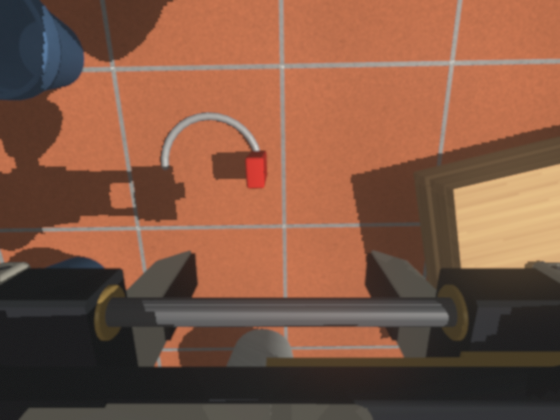

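Grip top is at about (256,173), the bar arcs over (210,117), and the tip is at (165,165).

```bash
python3 - <<'E'
from h import *
import pickle
from scipy.optimize import least_squares
m=pickle.load(open("w2.pkl","rb"));im=cv2.imread("pics/w2.png")[:,:,::-1].copy()
hsv=cv2.cvtColor(im,cv2.COLOR_RGB2HSV)
k=(hsv[...,1]<90)&(hsv[...,2]>110);k[:100]=0;k[172:]=0;k[:,:150]=0;k[:,265:]=0
ys,xs=np.nonzero(k);W=np.array([onz(m,(x,y),.0045)[:2] for x,y in zip(xs,ys)])
f=lambda c:np.hypot(*(W-c).T)-.060
s=least_squares(f,W.mean(0),loss="soft_l1",f_scale=.003);c=s.x
s3=least_squares(lambda q:np.hypot(*(W-q[:2]).T)-q[2],np.r_[c,.06],loss="soft_l1",f_scale=.003).x
a=np.degrees(np.arctan2(*(W-c).T[::-1]));print(len(W),"centre",c,"free fit",s3,"res",abs(f(c)).mean(),"angles",np.percentile(a%360,[0,.5,99.5,100]))
r,g,b=[im[...,i].astype(int) for i in range(3)]
k=(r>100)&(g<45)&(b<45);k[200:]=0;k[:,:220]=0;k[:,290:]=0
ys,xs=np.nonzero(k);print(len(xs),xs.min(),xs.max(),ys.min(),ys.max(),r[173,256],g[173,256],b[173,256])
br=k&(r>np.percentile(r[k],50)-25)
print(np.percentile(r[k],[5,25,50,75,95]))
ys,xs=np.nonzero(br);G=np.array([onz(m,(x,y),.075)[:2] for x,y in zip(xs,ys)],np.float32)*1000
print("grip",cv2.minAreaRect(G),G.mean(0))
E
```

```text
1065 centre [ 0.4647 -0.2926] free fit [ 0.4652 -0.2926  0.0604] res 0.002292674527468937 angles [105.3299 106.5254 269.4744 270.7438]
21 249 262 153 156 213 61 52
[101. 102. 107. 111. 114.]
grip ((445.36297607421875, -230.30870056152344), (2.0036861896514893, 14.030686378479004), 12.925737380981445) [ 445.042  -229.4462]
```

```bash
python3 - <<'E'
from h import *
import pickle
m=pickle.load(open("w2.pkl","rb"));im=cv2.imread("pics/w2.png")[:,:,::-1].copy()
r,g,b=[im[...,i].astype(int) for i in range(3)]
for th in(150,180):
    k=(r>th)&(r>2.8*g)&(abs(g-b)<22);k[200:]=0;k[:140]=0;k[:,:235]=0;k[:,275:]=0
    ys,xs=np.nonzero(k);G=np.array([onz(m,(x,y),.075)[:2] for x,y in zip(xs,ys)],np.float32)*1000
    print("grip",len(xs),xs.min(),xs.max(),ys.min(),ys.max(),cv2.minAreaRect(G),G.mean(0))
E
```

```text
grip 553 246 265 155 187 ((462.11358642578125, -231.0478515625), (20.250946044921875, 34.18628692626953), 89.11909484863281) [ 462.5799 -230.9972]
grip 478 247 264 158 187 ((463.8168640136719, -231.21240234375), (31.03346061706543, 17.79433822631836), 0.8764557242393494) [ 463.6789 -231.3049]
```

>>> step_arm([
  [1,-1.1,-1.4,-3,0,0,-0.01],
  [1,-2.2,-2.85,-6.5,0,0,-0.01],
  [1,-2.2,-2.85,-10,0,0,-0.01],
  [1,-2.2,-2.85,-13.5,0,0,-0.01],
  [1,-2.2,-2.85,-16.5,0,0,-0.01],
])

```text
time: 2.75
tool_pos: [0.4636, -0.2248, 0.0904]
tool_rot: [3.14, -0.0, 3.12]
contact_force: [0.2, -0.1, 1.0]
opening: 0.0916
grip_force: 0.0
```

>>> step_arm([
  [1,0,0,-2.5,0,0,0],
  [1,0,0,-4.5,0,0,0],
  [1,0,0,-5.4,0,0,0],
  [1,0,0,-5.4,0,0,0],
])

```text
time: 3.08
tool_pos: [0.4633, -0.2249, 0.0364]
tool_rot: [3.139, -0.003, 3.121]
contact_force: [0.0, -0.6, 0.0]
opening: 0.0917
grip_force: 0.0
```

>>> step_arm([
  [0,0,0,0,0,0,0],
  [0,0,0,0,0,0,0],
  [0,0,0,0,0,0,0],
  [0,0,0,0,0,0,0],
  [0,0,0,0,0,0,0],
], grip_force=30)

```text
time: 3.5
tool_pos: [0.4642, -0.2277, 0.0386]
tool_rot: [-3.141, 0.001, 3.12]
contact_force: [0.1, -0.1, 0.3]
opening: 0.0632
grip_force: 0.0
```

>>> step_arm([
  [0.5,0,-0.4,0,0,0,0],
  [0.3,0,-0.4,0,0,0,0],
  [0,0,-0.4,0,0,0,0],
  [0,0,-0.4,0,0,0,0],
  [0,0,-0.4,0,0,0,0],
])

```text
time: 3.92
tool_pos: [0.4637, -0.2315, 0.0377]
tool_rot: [3.141, -0.0, 3.12]
contact_force: [0.0, 0.6, -0.3]
opening: 0.0295
grip_force: 0.0
```

>>> step_arm([
  [0,0,0,0,0,0,0],
  [0,0,0,0,0,0,0],
  [0,0,0,0,0,0,0],
  [0,0,0,0,0,0,0],
  [0,0,0,0,0,0,0],
])

```text
time: 4.33
tool_pos: [0.4638, -0.2314, 0.0377]
tool_rot: [3.141, -0.0, 3.12]
contact_force: [-0.2, -0.1, -2.3]
opening: 0.0201
grip_force: 29.8
```

>>> step_arm([
  [0,0,0,2,0,0,0],
  [0,0,0,5.5,0,0,0],
  [0,0,0,9,0,0,0],
  [0,0,0,12.5,0,0,0],
  [0,0,0,16,0,0,0],
])

```text
time: 4.75
tool_pos: [0.4634, -0.2311, 0.1992]
tool_rot: [3.141, -0.001, 3.12]
contact_force: [0.9, -1.0, -1.3]
opening: 0.0202
grip_force: 29.8
```

>>> step_arm([
  [0,0,0,3,0,0,0],
  [0,0,0,5,0,0,0],
  [0,0,0,5,0,0,0],
])

```text
time: 5.0
tool_pos: [0.4655, -0.2325, 0.2524]
tool_rot: [-3.137, 0.007, 3.12]
contact_force: [0.1, -0.4, -1.1]
opening: 0.0199
grip_force: 29.8
```

```bash
python3 - <<'E'
from h import *
import pickle
s=observe();print(s["time"],s["tool_pos"],s["tool_rot"])
for n in("wrist","scene","top"):
    m=camera_model(n);im=read_camera(n);cv2.imwrite(f"pics/{n}3.png",im[:,:,::-1]);pickle.dump(m,open(f"{n}3.pkl","wb"))
E
```

```text
5.0 [ 0.4655 -0.2325  0.2524] [-3.1369  0.0073  3.1199]
```

View pics/wrist3.png

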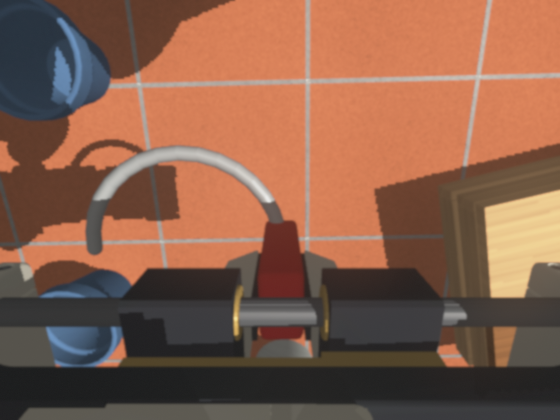

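The hook hangs level in the grip. Its bar runs from (278,222) over (180,150) to the tip at (94,250).

```bash
cat >> h.py <<'E'
from scipy.optimize import least_squares
def hookfit(im,m,z,box,vmin=60,smax=80):
    """centre (xy), tip angle of the bar on plane z (bar middle); box = u0,u1,v0,v1"""
    hsv=cv2.cvtColor(im.copy(),cv2.COLOR_RGB2HSV);k=(hsv[...,1]<smax)&(hsv[...,2]>vmin);M=np.zeros_like(k);u0,u1,v0,v1=box;M[v0:v1,u0:u1]=1
    k=(k&M).astype(np.uint8);n,l,s,_=cv2.connectedComponentsWithStats(k);l=l==1+s[1:,4].argmax();ys,xs=np.nonzero(l)
    W=np.array([onz(m,(x,y),z)[:2] for x,y in zip(xs,ys)])
    fit=lambda W:least_squares(lambda q:np.hypot(*(W-q[:2]).T)-q[2],np.r_[W.mean(0),.06],loss="soft_l1",f_scale=.003).x
    q=fit(W);a=np.degrees(np.arctan2(*(W-q[:2]).T[::-1]))%360
    return q,len(W),a.min(),a.max(),W
E
python3 - <<'E'
from h import *
import pickle
s=observe();print(s["tool_pos"],s["tool_rot"])
im=read_camera("wrist");m=camera_model("wrist")
s=observe();print(s["tool_pos"],s["tool_rot"])
t=s["tool_pos"]
for z in(t[2]-.037+.0045-.004,t[2]-.037+.0045,t[2]-.037+.0085):
    q,n,a0,a1,W=hookfit(im,m,z,(80,272,140,262));print("z",z,"fit",q,n,a0,a1)
    tipyaw=np.radians(a1-4.3-180);print(" yaw deg",a1-184.3,"grip",q[:2]+.06*np.array([np.cos(tipyaw),np.sin(tipyaw)]))
    if 0: pass
for i in range(90,275,20):
    a=np.degrees(np.arctan2(*(W-q[:2]).T[::-1]))%360;k=abs(a-i)<6;r=np.hypot(*(W[k]-q[:2]).T);print(i,k.sum(),np.percentile(r,[3,50,97]) if k.any() else "")
E
```

```text
[ 0.4632 -0.2311  0.2466] [ 3.1404 -0.0016  3.1198]
[ 0.4631 -0.2309  0.246 ] [ 3.1397 -0.0027  3.1198]
z 0.20950733424062845 fit [ 0.4523 -0.2952  0.0512] 4985 0.3226302941400816 359.9224866573601
 yaw deg 175.62248665736007 grip [ 0.3924 -0.2906]
z 0.21350733424062845 fit [ 0.4508 -0.2939  0.0501] 4985 0.3609420243153668 359.9606873101788
 yaw deg 175.6606873101788 grip [ 0.391  -0.2894]
z 0.21750733424062846 fit [ 0.4493 -0.2926  0.049 ] 4985 0.0003472848439934425 359.64488048845743
 yaw deg 175.34488048845742 grip [ 0.3895 -0.2877]
90 6 [0.0541 0.0544 0.0548]
110 228 [0.0507 0.0546 0.0583]
130 264 [0.0472 0.0514 0.0555]
150 259 [0.0446 0.0488 0.0526]
170 257 [0.043  0.0472 0.051 ]
190 251 [0.0426 0.0468 0.0505]
210 362 [0.0307 0.0457 0.0512]
230 323 [0.0217 0.0488 0.054 ]
250 312 [0.0182 0.052  0.0569]
270 277 [0.0171 0.0556 0.0603]
```

```bash
python3 - <<'E'
from h import *
t=observe()["tool_pos"]
im=read_camera("wrist");m=camera_model("wrist")
hsv=cv2.cvtColor(im.copy(),cv2.COLOR_RGB2HSV)
for p in((94,235),(100,200),(180,153),(260,185),(130,200),(160,235),(200,200),(150,180)):print(p,hsv[p[1],p[0]])
k=(hsv[...,1]<60)&(hsv[...,2]>60);k[:140]=0;k[258:]=0;k[:,:80]=0;k[:,272:]=0
ys,xs=np.nonzero(k)
for z in t[2]-.0325+np.array([-.004,0,.004]):
    W=np.array([onz(m,(x,y),z)[:2] for x,y in zip(xs,ys)]);c=np.array([.4635,-.291]);q=np.r_[c,.06]
    for _ in range(6):
        r=np.hypot(*(W-q[:2]).T);V=W[abs(r-q[2])<.007]
        q=least_squares(lambda q:np.hypot(*(V-q[:2]).T)-q[2],q).x
    a=np.degrees(np.arctan2(*(V-q[:2]).T[::-1]))%360
    e=abs(np.hypot(*(V-q[:2]).T)-q[2]).mean();y=np.radians(a.max()-184.3)
    print(z,q,len(V),a.min(),a.max(),"res",e,"grip",q[:2]+.06*np.array([np.cos(y),np.sin(y)]))
    for i in range(90,275,20):
        kk=abs(a-i)<6;r=np.hypot(*(V[kk]-q[:2]).T);print("  ",i,kk.sum(),np.percentile(r,[3,50,97]) if kk.any() else "")
E
```

```text
(94, 235) [20  9 83]
(100, 200) [ 30   6 179]
(180, 153) [ 21   9 192]
(260, 185) [ 17  12 198]
(130, 200) [  9 135 100]
(160, 235) [  9 149 211]
(200, 200) [  9 149 212]
(150, 180) [ 9 92 94]
0.20950733424062845 [ 0.4643 -0.2937  0.0609] 3883 106.67244152280452 272.93603738351834 res 0.0022393999482332523 grip [ 0.4657 -0.2337]
   90 0 
   110 56 [0.0576 0.0587 0.0611]
   130 278 [0.0572 0.0612 0.0651]
   150 291 [0.057  0.0611 0.0649]
   170 301 [0.0569 0.061  0.0648]
   190 300 [0.0568 0.061  0.0647]
   210 309 [0.0563 0.0607 0.0648]
   230 321 [0.0561 0.061  0.0654]
   250 279 [0.0566 0.0612 0.0654]
   270 191 [0.0553 0.0612 0.0664]
0.21350733424062845 [ 0.4627 -0.2924  0.0597] 3886 106.70340160285033 272.90632710760576 res 0.0021972361781537613 grip [ 0.4642 -0.2324]
   90 0 
   110 56 [0.0564 0.0576 0.0599]
   130 278 [0.056  0.06   0.0638]
   150 291 [0.0559 0.0599 0.0636]
   170 301 [0.0558 0.0598 0.0635]
   190 300 [0.0557 0.0597 0.0634]
   210 310 [0.0552 0.0595 0.0635]
   230 320 [0.055  0.0597 0.0641]
   250 279 [0.0555 0.0599 0.064 ]
   270 192 [0.0542 0.0599 0.0652]
0.21750733424062846 [ 0.461  -0.2911  0.0585] 3887 106.69502647170275 272.9141287917871 res 0.0021523906938200874 grip [ 0.4625 -0.2311]
   90 0 
   110 56 [0.0552 0.0563 0.0586]
   130 278 [0.0548 0.0587 0.0625]
   150 291 [0.0547 0.0586 0.0622]
   170 301 [0.0546 0.0585 0.0621]
   190 300 [0.0545 0.0585 0.0621]
   210 310 [0.054  0.0582 0.0621]
   230 320 [0.0539 0.0585 0.0627]
   250 279 [0.0543 0.0586 0.0627]
   270 192 [0.0531 0.0587 0.0638]
```

>>> step_arm([
  [0,1.25,3.8,0,0,0,0],
  [0,2.5,7.6,0,0,0,-0.05],
  [0,3.75,11.4,0,0,0,-0.1],
  [0,5,15.2,0,0,0,-0.15],
  [0,6.25,19,0,0,0,-0.2],
])

```text
time: 5.67
tool_pos: [0.526, -0.0396, 0.2462]
tool_rot: [3.142, -0.003, 2.917]
contact_force: [0.6, -0.9, -1.2]
opening: 0.02
grip_force: 29.8
```

>>> step_arm([
  [0,1.25,3.8,0,0,0,-0.05],
  [0,2.5,7.6,0,0,0,-0.1],
  [0,3.75,11.4,0,0,0,-0.15],
  [0,5,15.2,0,0,0,-0.2],
  [0,6.25,19,0,0,0,-0.25],
])

```text
time: 6.08
tool_pos: [0.5885, 0.1505, 0.2459]
tool_rot: [-3.14, -0.002, 2.667]
contact_force: [1.3, -0.5, -1.7]
opening: 0.0198
grip_force: 29.8
```

>>> step_arm([
  [0,0.65,2,0,0,0,-0.06],
  [0,1.3,3.9,0,0,0,-0.116],
  [0,1.3,3.9,0,0,0,-0.116],
  [0,1.3,3.9,0,0,0,-0.116],
  [0,1.3,3.9,0,0,0,-0.116],
])

```text
time: 6.5
tool_pos: [0.6013, 0.1868, 0.2464]
tool_rot: [-3.14, -0.001, 2.555]
contact_force: [0.5, 0.2, -1.2]
opening: 0.0202
grip_force: 29.8
```

```bash
python3 - <<'E'
from h import *
s=observe();print(s["time"],s["tool_pos"],s["tool_rot"],s["qpos"])
im=read_camera("wrist");cv2.imwrite("pics/w4.png",im[:,:,::-1]);print(observe()["tool_pos"])
L=np.array([.5676,.1376,.1145]);m=camera_model("wrist")
for a in(228,248,292):
    r=np.radians(a+13.3);print(a,proj(m,L+[.06*np.cos(r),.06*np.sin(r),.0055]))
E
```

```text
6.5 [0.6013 0.1868 0.2464] [-3.1396 -0.0015  2.5546] [ 0.1799  0.5291  1.1719 -0.0005  1.443  -0.8039]
[0.6014 0.1865 0.2469]
228 [153.8299 208.7917]
248 [162.0015 229.2654]
292 [199.2002 259.0059]
```

View pics/w4.png

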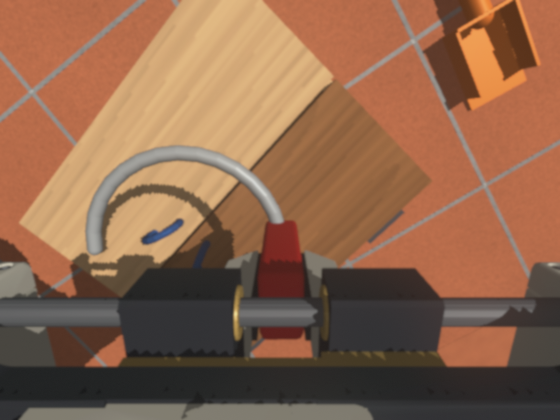

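Both rings sit where predicted, the front one at (162,232) and the lid one at (202,255). The hook hangs level above the board with its tip at (96,250). I'll lower it next.

>>> step_arm([
  [0,-0.05,0.1,-2.5,0,0,0],
  [0,-0.05,0.1,-5,0,0,0],
  [0,-0.05,0.1,-7,0,0,0],
  [0,-0.05,0.1,-8.5,0,0,0],
  [0,-0.05,0.1,-9.4,0,0,0],
])

```text
time: 6.97
tool_pos: [0.6003, 0.187, 0.1516]
tool_rot: [-3.139, -0.002, 2.553]
contact_force: [0.2, -0.7, -1.5]
opening: 0.0198
grip_force: 29.8
```

>>> step_arm([
  [0,0,0,0,0,0,0],
  [0,0,0,0,0,0,0],
])

```text
time: 7.13
tool_pos: [0.6015, 0.1878, 0.1541]
tool_rot: [3.141, 0.0, 2.553]
contact_force: [0.2, 0.5, -1.0]
opening: 0.0202
grip_force: 29.8
```

```bash
python3 - <<'E'
from h import *
s=observe();print(s["time"],s["tool_pos"],s["tool_rot"])
im=read_camera("wrist");cv2.imwrite("pics/w5.png",im[:,:,::-1]);print(observe()["tool_pos"])
th=56.35
for c in range(4):
    p0=np.array([np.cos(np.radians(th)),np.sin(np.radians(th))])*6
    for i in range(1,6):
        a=np.radians(th+i*4.65);d=6*np.array([np.cos(a),np.sin(a)])-p0;print([0,*d.round(2).tolist(),0,0,0,round(np.radians(4.65)*i,3)])
    th+=23.25;print(th)
E
```

```text
7.1333 [0.6015 0.1878 0.1541] [3.1415 0.0002 2.553 ]
[0.6019 0.1881 0.1549]
[0, -0.42, 0.25, 0, 0, 0, np.float64(0.081)]
[0, -0.85, 0.47, 0, 0, 0, np.float64(0.162)]
[0, -1.3, 0.65, 0, 0, 0, np.float64(0.243)]
[0, -1.77, 0.8, 0, 0, 0, np.float64(0.325)]
[0, -2.24, 0.91, 0, 0, 0, np.float64(0.406)]
79.6
[0, -0.48, 0.07, 0, 0, 0, np.float64(0.081)]
[0, -0.97, 0.1, 0, 0, 0, np.float64(0.162)]
[0, -1.45, 0.09, 0, 0, 0, np.float64(0.243)]
[0, -1.94, 0.04, 0, 0, 0, np.float64(0.325)]
[0, -2.42, -0.05, 0, 0, 0, np.float64(0.406)]
102.85
[0, -0.47, -0.13, 0, 0, 0, np.float64(0.081)]
[0, -0.93, -0.29, 0, 0, 0, np.float64(0.162)]
[0, -1.37, -0.49, 0, 0, 0, np.float64(0.243)]
[0, -1.8, -0.73, 0, 0, 0, np.float64(0.325)]
[0, -2.2, -1.0, 0, 0, 0, np.float64(0.406)]
126.1
[0, -0.38, -0.3, 0, 0, 0, np.float64(0.081)]
[0, -0.74, -0.64, 0, 0, 0, np.float64(0.162)]
[0, -1.06, -1.0, 0, 0, 0, np.float64(0.243)]
[0, -1.36, -1.38, 0, 0, 0, np.float64(0.325)]
[0, -1.63, -1.79, 0, 0, 0, np.float64(0.406)]
149.35
```

View pics/w5.png

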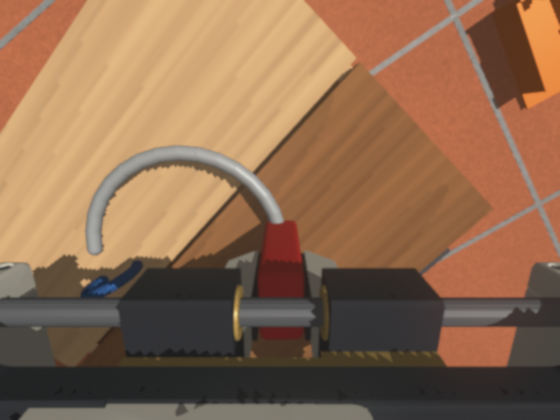

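The tip is at (94,250), just short of the front ring, which shows blue between (85,290) and (140,265) and partly behind the left finger. I'll check numerically that the two line up.

```bash
cat >> h.py <<'E'
def inhand(psi0=None):
    s0=observe();im=read_camera("wrist");m=camera_model("wrist");s=observe();t=(s["tool_pos"]);yaw=s["tool_rot"][2]-np.pi/2
    hsv=cv2.cvtColor(im.copy(),cv2.COLOR_RGB2HSV);k=(hsv[...,1]<45)&(hsv[...,2]>60);k[:140]=0;k[258:]=0;k[:,:80]=0;k[:,272:]=0
    ys,xs=np.nonzero(k);z=t[2]-.033;W=np.array([onz(m,(x,y),z)[:2] for x,y in zip(xs,ys)])
    q=np.r_[t[:2]-.06*np.array([np.cos(yaw),np.sin(yaw)]),.06]
    for _ in range(6):
        r=np.hypot(*(W-q[:2]).T);V=W[abs(r-q[2])<.007];q=least_squares(lambda q:np.hypot(*(V-q[:2]).T)-q[2],q).x
    a=(np.degrees(np.arctan2(*(V-q[:2]).T[::-1]))-np.degrees(yaw))%360
    print("t",s["time"],"tool",t,"rot",s["tool_rot"],"hook centre",q,len(V),"tip at hook angle",a.max()-4.3,"nominal yaw",np.degrees(yaw))
    return im,m,s
E
python3 - <<'E'
from h import *
im,m,s=inhand()
L=np.array([.5676,.1376,.12])
for a in(228,248):
    r=np.radians(a+13.3);print(a,proj(m,L+[.06*np.cos(r),.06*np.sin(r),0]))
r=np.radians(248+13.3);c=L+[.06*np.cos(r),.06*np.sin(r),0];e=np.array([np.cos(r),np.sin(r),0])
print("ring outline",[proj(m,c+.0175*(np.cos(b)*e+np.sin(b)*np.array([0,0,1]))).round(0).tolist() for b in np.radians([-30,0,30,60,90,120,150,180,210])])
b=blue(im);b[:250]=0;b[:,160:]=0;ys,xs=np.nonzero(b);print("blue",len(xs),xs.min(),xs.max(),ys.min(),ys.max(),xs.mean(),ys.mean())
print("wood-level ends", [ (int(x),int(y)) for x,y in zip(xs,ys)][::25])
E
```

```text
t 7.2333 tool [0.6021 0.1883 0.1552] rot [3.1398 0.0018 2.5534] hook centre [0.5696 0.136  0.0597] 3790 tip at hook angle 180.69562132033303 nominal yaw 56.30021678458694
228 [ 97.1774 248.8373]
248 [110.2984 276.5015]
ring outline [[98.0, 279.0], [89.0, 286.0], [84.0, 292.0], [86.0, 293.0], [96.0, 290.0], [110.0, 283.0], [123.0, 274.0], [132.0, 267.0], [135.0, 262.0]]
blue 446 82 120 277 295 100.24439461883408 287.0134529147982
wood-level ends [(103, 277), (101, 280), (112, 281), (109, 282), (103, 283), (97, 284), (91, 285), (116, 285), (110, 286), (103, 287), (97, 288), (91, 289), (85, 290), (110, 290), (105, 291), (101, 292), (99, 293), (100, 294)]
```

>>> step_arm([
  [0,-0.15,0.05,-0.2,0,0,0],
  [0,-0.57,0.3,-0.2,0,0,0.081],
  [0,-1.0,0.52,-0.2,0,0,0.162],
  [0,-1.45,0.7,-0.2,0,0,0.243],
  [0,-1.92,0.85,-0.2,0,0,0.325],
])

```text
time: 7.65
tool_pos: [0.5822, 0.1973, 0.1525]
tool_rot: [3.141, 0.001, 2.883]
contact_force: [0.2, -0.7, -1.6]
opening: 0.0202
grip_force: 29.8
```

```bash
python3 - <<'E'
from h import *
im,m,s=inhand();print(s["contact_force"]);y=s["tool_rot"][2]-np.pi/2
print("nominal centre",s["tool_pos"][:2]-.06*np.array([np.cos(y),np.sin(y)]))
E
```

```text
t 7.7 tool [0.5813 0.1976 0.1526] rot [3.141  0.0005 2.8882] hook centre [0.5673 0.1373 0.0598] 3774 tip at hook angle 182.15739936996715 nominal yaw 75.4817279542735
[-1.0758  0.02   -1.4345]
nominal centre [0.5663 0.1395]
```

>>> step_arm([
  [0,-0.43,0.06,0,0,0,0.081],
  [0,-0.91,0.13,0,0,0,0.162],
  [0,-1.39,0.15,0,0,0,0.243],
  [0,-1.88,0.14,0,0,0,0.325],
  [0,-2.36,0.09,0,0,0,0.406],
])

```text
time: 8.12
tool_pos: [0.5586, 0.1981, 0.1524]
tool_rot: [3.141, 0.001, -2.996]
contact_force: [-0.1, -0.4, -0.8]
opening: 0.02
grip_force: 29.8
```

```bash
python3 - <<'E'
from h import *
im,m,s=inhand();print(s["contact_force"]);y=s["tool_rot"][2]-np.pi/2
print("nominal centre",s["tool_pos"][:2]-.06*np.array([np.cos(y),np.sin(y)]))
cv2.imwrite("pics/w6.png",im[:,:,::-1]);im=read_camera("scene");cv2.imwrite("pics/s6.png",cv2.resize(im[180:310,210:380,::-1],None,fx=4,fy=4,interpolation=cv2.INTER_CUBIC))
E
```

```text
t 8.1667 tool [0.5578 0.198  0.1524] rot [ 3.1415  0.0004 -2.9912] hook centre [0.5678 0.1368 0.0597] 3612 tip at hook angle 180.99856941644202 nominal yaw -261.3816467897036
[-0.5793 -0.5264 -1.5766]
nominal centre [0.5668 0.1387]
```

View pics/w6.png

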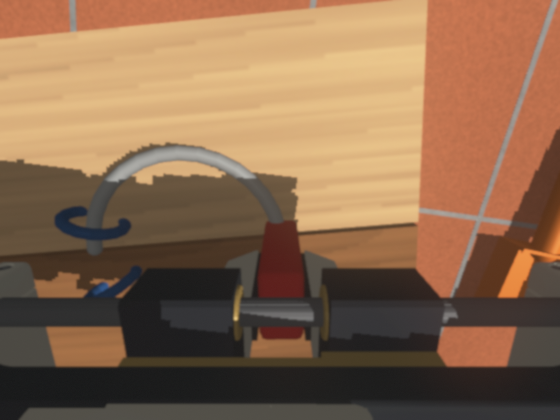

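The tip has passed through the front ring. The bar crosses it centrally at (94,230) and the tip is at (94,252). I'll carry on towards the lid ring.

>>> step_arm([
  [0,-0.48,-0.09,0,0,0,0.081],
  [0,-0.95,-0.22,0,0,0,0.162],
  [0,-1.41,-0.38,0,0,0,0.243],
  [0,-1.85,-0.58,0,0,0,0.325],
])

```text
time: 8.55
tool_pos: [0.5404, 0.1922, 0.1522]
tool_rot: [-3.141, 0.001, -2.674]
contact_force: [-0.5, -0.0, -1.2]
opening: 0.0195
grip_force: 29.8
```

```bash
python3 - <<'E'
from h import *
im,m,s=inhand();print(s["contact_force"],s["qpos"]);y=s["tool_rot"][2]-np.pi/2
print("nominal centre",s["tool_pos"][:2]-.06*np.array([np.cos(y),np.sin(y)]))
E
```

```text
t 8.6 tool [0.5396 0.1918 0.1522] rot [-3.1415  0.0001 -2.6685] hook centre [0.5682 0.137  0.0599] 3589 tip at hook angle 180.49556149829633 nominal yaw -242.89386035558562
[-0.2569  0.23   -0.6234] [ 0.2078  0.4949  1.4987 -0.0001  1.1479 -1.836 ]
nominal centre [0.5669 0.1384]
```

>>> step_arm([
  [0,-0.43,-0.24,0,0,0,0.081],
  [0,-0.83,-0.51,0,0,0,0.162],
  [0,-1.21,-0.81,0,0,0,0.243],
  [0,-1.57,-1.14,0,0,0,0.325],
  [0,-1.89,-1.5,0,0,0,0.406],
])

```text
time: 9.02
tool_pos: [0.5215, 0.1771, 0.1521]
tool_rot: [-3.141, 0.001, -2.269]
contact_force: [-0.4, -0.6, -1.7]
opening: 0.0198
grip_force: 29.8
```

>>> step_arm([
  [0,-0.3,-0.39,0,0,0,0.081],
  [0,-0.56,-0.79,0,0,0,0.161],
  [0,-0.56,-0.79,0,0,0,0.161],
])

```text
time: 9.27
tool_pos: [0.5157, 0.1688, 0.1521]
tool_rot: [-3.141, 0.0, -2.109]
contact_force: [0.1, -0.0, -1.5]
opening: 0.0195
grip_force: 29.8
```

```bash
python3 - <<'E'
from h import *
im,m,s=inhand();print(s["contact_force"],s["torque"]);y=s["tool_rot"][2]-np.pi/2
print("nominal centre",s["tool_pos"][:2]-.06*np.array([np.cos(y),np.sin(y)]))
cv2.imwrite("pics/w7.png",im[:,:,::-1])
E
```

```text
t 9.3167 tool [0.5159 0.1691 0.1521] rot [-3.1411  0.0006 -2.1121] hook centre [0.5682 0.1373 0.0597] 3473 tip at hook angle 180.94864627661752 nominal yaw -211.01497496949054
[ 0.1224  0.4907 -0.9673] [ 0.1161  0.0826 -0.0079]
nominal centre [0.5674 0.1382]
```

View pics/w7.png

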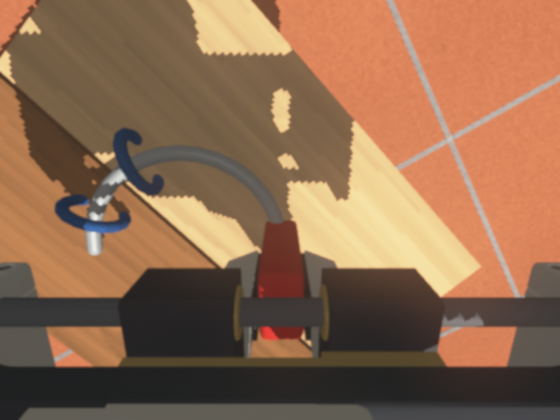

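Both rings now have the bar running centrally through them, crossing at (137,163) and (95,213), with the tip beyond the lid ring at (95,253). I'll lower it the last 4 mm or so.

>>> step_arm([
  [0,0,0,-0.1,0,0,0],
  [0,0,0,-0.2,0,0,0],
  [0,0,0,-0.3,0,0,0],
  [0,0,0,-0.35,0,0,0],
  [0,0,0,-0.35,0,0,0],
])

```text
time: 9.73
tool_pos: [0.5155, 0.1693, 0.148]
tool_rot: [3.141, -0.0, -2.107]
contact_force: [-0.1, -0.5, -0.8]
opening: 0.02
grip_force: 29.8
```

>>> step_arm([
  [0,0,0,-0.05,0,0,0],
  [0,0,0,-0.1,0,0,0],
  [0,0,0,-0.1,0,0,0],
])

```text
time: 9.98
tool_pos: [0.5156, 0.1694, 0.1477]
tool_rot: [-3.141, 0.0, -2.107]
contact_force: [-0.8, -0.2, 2.3]
opening: 0.0202
grip_force: 29.8
```

>>> step_arm([
  [0.3,0,0,0,0,0,0],
  [0.45,0,0,0,0,0,0],
  [0.5,0,0,0,0,0,0],
  [0.5,0,0,0,0,0,0],
  [0.5,0,0,0,0,0,0],
])

```text
time: 10.4
tool_pos: [0.5155, 0.1692, 0.1472]
tool_rot: [3.142, -0.0, -2.106]
contact_force: [-0.7, 0.9, 0.0]
opening: 0.045
grip_force: 0.0
```

>>> step_arm([
  [0.5,0,0,1.5,0,0,0],
  [0.5,0,0,4.5,0,0,0],
  [0.5,0,0,8,0,0,0],
  [0.5,0,0,11,0,0,0],
  [0.5,0,0,12,0,0,0],
])

```text
time: 10.82
tool_pos: [0.5172, 0.1696, 0.2721]
tool_rot: [-3.136, 0.005, -2.106]
contact_force: [0.2, -0.3, 0.3]
opening: 0.0455
grip_force: 0.0
```

```bash
python3 - <<'E'
from h import *
import pickle
s=observe();print(s["time"],s["tool_pos"],s["opening"],s["contact_force"])
im=read_camera("wrist");m=camera_model("wrist");cv2.imwrite("pics/w8.png",im[:,:,::-1]);pickle.dump(m,open("w8.pkl","wb"))
for a in(248,292,316):
    r=np.radians(a+13.3);print(a,proj(m,np.array([.5676+.06*np.cos(r),.1376+.06*np.sin(r),.1145])))
E
```

```text
10.8167 [0.5172 0.1696 0.2721] 0.045493092107495005 [ 0.1722 -0.2596  0.3218]
248 [197.3654 139.7885]
292 [167.2172 171.9864]
316 [164.6447 195.8806]
```

View pics/w8.png

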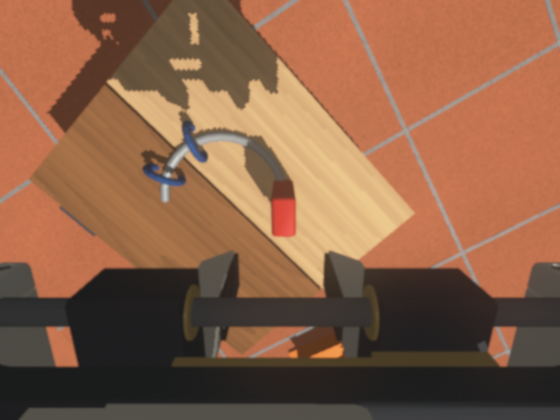

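The released hook lies flat through both rings. Its tip is at (165,198), where the target angle predicted (165,196). The lid is shut and the gripper is clear.

```bash
python3 -c "
from cell import *
print(hand_in())"
```

```text
the job is handed in; nothing more can be done
None
```

The hook is through the front ring and then the lid ring, with its tip about 25 mm beyond the lid ring. It lies flat and released, the lid is shut, and the job was handed in at about 11 s; no score came back.

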